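# Walk the backup battery into its dock

### The arm

A 6-joint arm with a two-finger parallel gripper is mounted at the origin on a cart in front of the work surface, level with it; the furniture and walls round the work are solid. World frame = base frame: x ahead of the robot, y to its left, z up, the work surface at z = 0. Lengths are in m, angles in degrees, forces in N, time in s.
With the tool pointing down it reaches from about 0.275 to 0.825 m from the base axis. Payload 5.2 kg.
Tool frame: the origin (TCP) lies at the very end of the fingers, on their centre line; the grasp point (between the pads) lies 19 mm behind it; z points along the fingers, y is the line along which they close (so a half turn about z gives the same grasp; the last joint's range is limited). The gripper opens to 93 mm and grips with 3 to 60 N. Pads are 15 mm wide; open, the fingers measure 128 mm over their backs; the gripper's body (75 mm by 188 mm) begins 65 mm behind the grasp point.
Start: joints at [-82.323, 14.817, 87.949, -0, 77.235, -11.62], TCP at [0.182, -0.519, 0.219] pointing down, gripper open.
Joint ranges: [-179.93, 179.93], [-52.35, 119.4], [10.71, 147.94], [-69.91, 249.91], [12.55, 155.21], [-178.61, 178.61]. Speed limits (degrees/s): [147.25, 147.25, 180, 180, 180, 180].

### API

Orientations are given as [roll, pitch, yaw] about the fixed x, y, z axes, in that order (R = Rz(yaw) Ry(pitch) Rx(roll)).
In Python, from cell import env gives the robot as it stands.
- The arm moves only by the tool play_rows, never from a script. Its argument "steps" is a list of rows, each an object of numbers: "grip": the finger opening in mm, from 0 to 93; "dx", "dy", "dz": the shift along the world's x, y, z scaled (see below); "roll": the turn about the world's z scaled (see below). A call has exactly 5 rows; each row is the pose to reach, as a shift and turn from the pose commanded when the call began; what a row does not reach only later rows make up. The controller multiplies each number of a shift by 0.2 m and each number of a turn by 0.5 rad. A row lasts 1/10 s, in which the tool goes at most 50 mm and 8.59 degrees, less where a joint would pass 70% of its speed; a pose out of reach is approached as far as the arm can. A call with a number of a shift or a turn outside -1 to 1 is refused whole. A call with a gripper value outside its range is refused whole. The fingers move at their own pace and stop on an object; "force" is the grip in N (left out, the last holds). Time passes only in rows, so rows that repeat a pose let the fingers close, or fill a call up. It gives the time, the measured TCP pose, the force, the opening and the grip force at its end, in the units of the state.
- env.sense(): the state, without advancing time (a new reading comes with each control period).
- env.grab_frame(name): name is "side" or "top"; returns a dict with "frame" (400x640x3 uint8, red, green, blue), "z_map" (400x640 float32, m along the optical axis (not along the pixel's ray), 0 where there is no reading), "fov_y" (degrees; the focal length in pixels is half the picture's height over the tangent of half this angle, whatever the lens; pixels are square), "cx", "cy" (the principal point, pixels), "rvec" (rotation vector, rad) and "tvec" (3), from world to camera coordinates, as OpenCV has them. Camera axes: x right, y down, z forward; pixel columns grow to the right and rows downward; lengths in m; the calibration is good to about 2 mm. A picture is of the moment at which its call begins.
- env.job_done(): hands the job in; it is judged then, once.
The state is a dict: "time": time; "q": joint angles; "dq": joint speeds; "joint_torque": joint torques, N m; "ee_pos": TCP position; "tcp_rot": TCP orientation; "force": force on the tool from outside, world axes, zero at the start; "ft_torque": the same for the moment, N m; "finger_gap": opening from 0.0 (shut) to 1.0 (fully open); "gripper_force": force on a finger pad.
Only numpy, scipy, OpenCV 4.12 (cv2) and the standard library are available. Lean on these libraries where they do the work, as an engineer would, in place of code of your own. Each camera call takes 0.05 s, during which the arm holds its last target. There are 200 camera calls.

### The job

Creep the heavy backup battery across the desk into its grey dock, pushing its two orange front corner pads in turn, until it is fully home: square, centred between the cheeks, and both brass spring plungers pushed in by its back. Never press the glass panel between the pads, keep the battery flat on the desk, never let it swing more than 15 degrees out of line with the dock, do not ram the dock, and leave the two specimen cups beside it where they stand.

Things in the scene. Friction and masses are not known exactly. Their poses are not given: they have to be found in the camera images.
- battery: Heavy low white box, 150 deep (x) x 192 wide (y) x 75 high mm, pads excepted; flat base; too big to grasp. About 2 kg; drag on the desk varies, 7 to 16 N in all, three quarters of it when pushed at one corner, when it pivots about a point towards its other side. Origin: centre of its underside; its back is at x = +75 mm. x points from its front to its back (into the dock), y to its left, z up.
- pad_l (a point): centre of the front face of the left orange corner pad, at (-83, +80, 40) mm in the battery's frame; the pad is 40 wide and 66 high, from 2 to 68 mm above the desk, and its front stands 4 mm ahead of the glass
- pad_r (a point): centre of the front face of the right orange corner pad, at (-83, -80, 40) mm in the battery's frame, same size
- glass_panel: the fragile glass display panel on the battery's front, 112 mm wide, 62 high, between the two orange pads; its origin is at (-77, 0, 0) mm in the battery's frame; it must not be pressed (3 N at most)
- dock: Grey dock fixed to the desk, 46 mm high, 300 wide. Origin at desk level midway between its two black stops, in the plane of their faces (40 mm wide, at y = +-35 mm). x points into the dock, y left, z up. Cheeks at each side reach to x = -50 mm, inner faces at y = +-126 mm, then flare out to x = -75. Battery fully home: its origin at x = -75 mm, y = 0 here, axes parallel.
- plunger_l (a joint): how far the left brass spring plunger (14 mm thick, at y = +80 mm of the dock, 27 mm above the desk) is pushed in, in m: 0 when it stands out 12 mm ahead of the stops, 0.012 when the battery's back lies on the stops; spring 250 N/m, about 3 N when home, too weak to push the battery back
- plunger_r (a joint): the same for the right plunger at y = -80 mm of the dock
- cup_a: lidded specimen cup, 58 mm across, 65 mm high, standing left of the battery's way; origin at the centre of its underside; must stay where it is
- cup_b: lidded specimen cup, the same, standing right of the battery's way

How it is judged:
By the outcome, as a careful person would: the job done as asked, in the order asked, and still so for the second after the job is handed in, with the robot touching nothing.
It also fails if it takes over 72 s, if anything falls off the work surface, if the arm or the gripper's body presses on something with over 40 N, if the wrist force passes 120 N, or if a joint passes its speed limit or range.

## Working session

There is one attempt and no reset: what is moved stays moved. The work goes in short steps, Python scripts to look and compute and a tool call to move; the robot and the scene stay as the last step left them, time stands still between calls to the robot, and variables do not carry over. Pictures are saved under pics/ and viewed, at most 10 in all, crops included, and the job is handed in when it is done.

Besides the shell and the picture viewer there is one more tool, called after "Emit:" as name(argument=value, ...), one argument or row to a line, values as JSON. play_rows: Moves the arm, as the interface text tells. Its arguments: {"type":"object","properties":{"steps":{"type":"array"},"force":{"type":"number"}},"required":["steps"]}

```bash
mkdir -p pics; ls; cat > h.py <<'E'
import numpy as np, cv2
from cell import env
def look(name):
    f=env.grab_frame(name); R=cv2.Rodrigues(np.array(f['rvec'],float))[0]; t=np.array(f['tvec'],float).ravel()
    z=f['z_map']; fl=200/np.tan(np.radians(f['fov_y']/2))
    v,u=np.mgrid[0:400,0:640]
    P=np.stack([(u-f['cx'])*z/fl,(v-f['cy'])*z/fl,z],-1)
    W=(P-t)@R; W[z==0]=np.nan
    return f['frame'],W
def save(im,n): cv2.imwrite('pics/'+n,cv2.cvtColor(im,cv2.COLOR_RGB2BGR))
E
python3 - <<'E'
from h import *
for n in('top','side'):
    im,W=look(n); save(im,n+'0.png'); np.save(n+'W.npy',W)
print(env.sense())
E
```

```text
pics
{'time': 0.1, 'q': array([-8.23249537e+01,  1.48542629e+01,  8.80037238e+01,  2.06950587e-04,
        7.72336495e+01, -1.16167187e+01]), 'dq': array([-0.0429621 , -0.10565649, -0.07423224, -0.0371529 , -0.01698281,
       -0.07480556]), 'joint_torque': array([ 1.44087360e-03, -4.38208294e+01, -2.84644568e+01,  7.18059065e-02,
        3.61616607e-02, -3.99032581e-05]), 'ee_pos': array([ 0.18169262, -0.51861668,  0.21791613]), 'tcp_rot': array([-1.79910281e+02, -1.86498220e-02,  1.92917045e+01]), 'force': array([ 0.26930757, -0.22955996,  0.72678753]), 'ft_torque': array([-0.01014479,  0.07213715, -0.00662033]), 'gripper_force': 0.0, 'finger_gap': 1.0020612981825916}
```

View pics/top0.png

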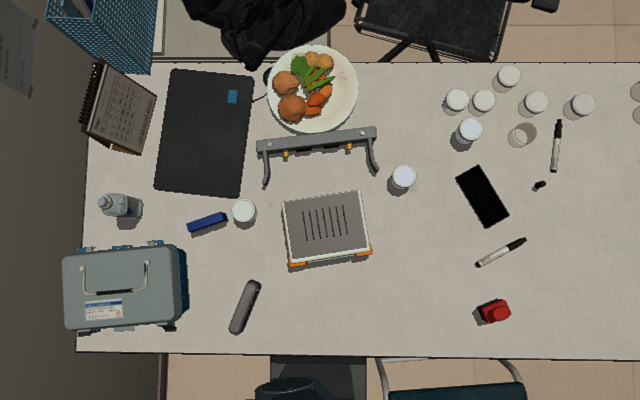

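View pics/side0.png

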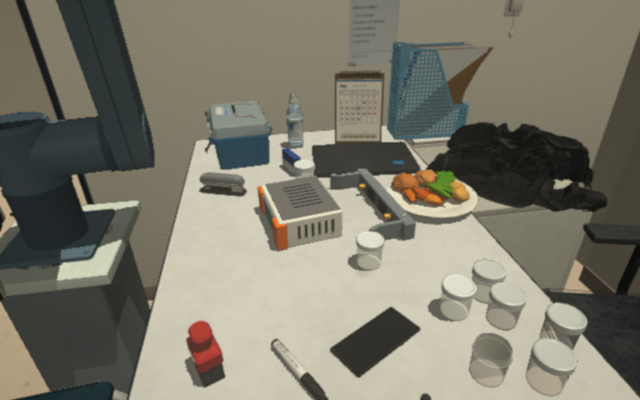

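The top view shows the battery at about (327,228) with its orange pads at (297,263) and (363,257). The dock is at about (318,142), with the cups at (243,211) and (403,177). The side view matches this layout.

```bash
cat >> h.py <<'E'
def rect(P):
    (c,s,a)=cv2.minAreaRect((P*1000).astype(np.float32)); 
    while a>45: a-=90; s=s[::-1]
    while a<-45: a+=90; s=s[::-1]
    return np.round(c,1),np.round(s,1),round(a,2)
def battery(W):
    s=np.zeros((400,640),bool); s[165:275,255:400]=1
    m=s&(W[...,2]>.067)&(W[...,2]<.085)
    n,l,st,_=cv2.connectedComponentsWithStats(m.astype(np.uint8)); k=1+np.argmax(st[1:,4])
    return W[l==k]
E
python3 - <<'E'
from h import *
W=np.load('topW.npy'); im=cv2.imread('pics/top0.png')
B=battery(W); print('bat',rect(B[:,:2]),np.median(B[:,2]),len(B))
s=np.zeros((400,640),bool); s[120:195,250:385]=1
m=s&(W[...,2]>.036)&(W[...,2]<.054)
n,l,st,_=cv2.connectedComponentsWithStats(m.astype(np.uint8)); k=1+np.argmax(st[1:,4]); D=W[l==k]
print('dock',st[k],rect(D[:,:2]),np.median(D[:,2]))
R=rect(D[:,:2]);a=np.radians(R[2]);ca,sa=np.cos(a),np.sin(a)
Q=(D[:,:2]*1000-R[0])@np.array([[ca,-sa],[sa,ca]])
for x in range(-56,60,4):
    q=Q[(Q[:,0]>=x)&(Q[:,0]<x+4)]
    if len(q): 
        y=np.sort(q[:,1]); L=y[y>60];r=y[y<-60]
        print(x,len(q),y[[0,-1]].round(1),'inner',(r.max().round(1) if len(r) else 0),(L.min().round(1) if len(L) else 0), 'mid',len(y[abs(y)<60]))
for nme,(u,v) in dict(a=(243,209),b=(403,176)).items():
    c=np.zeros((400,640),bool); c[v-18:v+18,u-18:u+18]=1
    c&=(W[...,2]>.055)&(W[...,2]<.08); print(nme,rect(W[c][:,:2]))
# orange
hsv=cv2.cvtColor(im,cv2.COLOR_BGR2HSV); o=(hsv[...,0]>4)&(hsv[...,0]<20)&(hsv[...,1]>170)&(hsv[...,2]>120)
for (u0,u1,v0,v1) in [(280,315,250,275),(345,380,245,270),(278,293,145,162),(345,362,140,160)]:
    c=np.zeros_like(o);c[v0:v1,u0:u1]=1;p=W[c&o]; print('or',len(p),np.nanmedian(p,0).round(4),np.nanmin(p,0).round(3),np.nanmax(p,0).round(3))
E
```

```text
bat (array([572.3, -40.7]), array([157.8, 197.7]), 9.79) 0.07462641176682058 5098
dock [ 256  126  124   58 1850] (array([754.5, -19.2]), array([111.6, 300.3]), 7.09) 0.045385386400145056
-56 13 [-143.   143.9] inner -136.0 136.6 mid 0
-52 17 [-145.7  144. ] inner -135.8 133.7 mid 0
-48 12 [-143.5  141.2] inner -133.8 130.9 mid 0
-44 17 [-142.2  140.5] inner -131.7 130.8 mid 0
-40 16 [-139.4  137.1] inner -130.2 127.5 mid 0
-36 13 [-137.9  134.7] inner -128.0 127.8 mid 0
-32 13 [-135.6  134.8] inner -128.3 126.7 mid 0
-28 12 [-134.2  133.9] inner -126.7 126.5 mid 0
-24 14 [-134.5  133.8] inner -126.8 125.5 mid 0
-20 14 [-134.8  132.9] inner -127.4 125.7 mid 0
-16 15 [-135.4  136. ] inner -127.5 125.2 mid 0
-12 17 [-136.   135.1] inner -126.1 125.4 mid 0
-8 13 [-133.7  134.7] inner -126.4 126.6 mid 0
-4 11 [-134.3  134.1] inner -127.0 126.4 mid 0
0 12 [-134.6  133.1] inner -127.4 126.3 mid 0
4 15 [-135.6  133.7] inner -127.8 125.4 mid 0
8 13 [-136.1  135.6] inner -125.9 125.2 mid 0
12 14 [-133.8  135.5] inner -79.6 127.1 mid 0
16 43 [-134.2  135.3] inner -82.4 126.8 mid 28
20 85 [-135.   144.3] inner -77.8 61.7 mid 56
24 242 [-147.7  149.4] inner -60.8 60.7 mid 95
28 196 [-148.2  147.8] inner -61.1 60.6 mid 78
32 199 [-148.8  147.3] inner -61.8 60.1 mid 79
36 176 [-149.7  147.3] inner -62.2 62.3 mid 73
40 193 [-150.2  150.2] inner -60.2 61.5 mid 73
44 190 [-148.   149.4] inner -60.7 61.6 mid 76
48 187 [-148.2  148.9] inner -61.1 60.9 mid 78
52 88 [-146.5  146.6] inner -61.4 60.8 mid 34
a (array([613.1, 158.7]), array([54.6, 56.1]), -43.68)
b (array([ 699.9, -226.9]), array([56.4, 55. ]), -2.69)
or 57 [0.4858 0.0284 0.0683] [0.481 0.007 0.063] [0.497 0.045 0.073]
or 54 [ 0.5132 -0.1344  0.0674] [ 0.508 -0.149  0.06 ] [ 0.532 -0.113  0.074]
or 11 [0.7577 0.0628 0.0327] [0.751 0.058 0.027] [0.763 0.066 0.037]
or 13 [ 0.7787 -0.0989  0.0326] [ 0.772 -0.102  0.029] [ 0.784 -0.091  0.039]
```

Emit:
play_rows(
  steps=[
    {"grip":0,"dx":0.08,"dy":0.18,"dz":0,"roll":-0.08},
    {"grip":0,"dx":0.16,"dy":0.36,"dz":0,"roll":-0.16},
    {"grip":0,"dx":0.24,"dy":0.54,"dz":0,"roll":-0.24},
    {"grip":0,"dx":0.32,"dy":0.72,"dz":0,"roll":-0.32},
    {"grip":0,"dx":0.4,"dy":0.9,"dz":0,"roll":-0.4},
  ],
  force=40,
)

```text
time: 0.6
ee_pos: [0.262, -0.3374, 0.2183]
tcp_rot: [-180.0, 0.0, 7.7]
force: [0.4, 0.2, 0.9]
finger_gap: 0.619
gripper_force: 0.0
```

Emit:
play_rows(
  steps=[
    {"grip":0,"dx":0.08,"dy":0.18,"dz":0,"roll":0},
    {"grip":0,"dx":0.16,"dy":0.36,"dz":0,"roll":0},
    {"grip":0,"dx":0.24,"dy":0.54,"dz":0,"roll":0},
    {"grip":0,"dx":0.32,"dy":0.72,"dz":0,"roll":0},
    {"grip":0,"dx":0.4,"dy":0.9,"dz":0,"roll":0},
  ],
)

```text
time: 1.1
ee_pos: [0.3419, -0.1574, 0.2185]
tcp_rot: [-180.0, 0.0, 7.8]
force: [1.1, -0.7, 0.1]
finger_gap: 0.188
gripper_force: 0.0
```

Emit:
play_rows(
  steps=[
    {"grip":0,"dx":0.08,"dy":0.18,"dz":-0.07,"roll":0},
    {"grip":0,"dx":0.16,"dy":0.36,"dz":-0.14,"roll":0},
    {"grip":0,"dx":0.24,"dy":0.54,"dz":-0.21,"roll":0},
    {"grip":0,"dx":0.32,"dy":0.72,"dz":-0.28,"roll":0},
    {"grip":0,"dx":0.39,"dy":0.89,"dz":-0.35,"roll":0},
  ],
)

```text
time: 1.6
ee_pos: [0.4201, 0.0207, 0.148]
tcp_rot: [180.0, -0.0, 7.9]
force: [0.9, -0.5, 0.1]
finger_gap: 0.005
gripper_force: 0.0
```

Emit:
play_rows(
  steps=[
    {"grip":0,"dx":0,"dy":0,"dz":-0.15,"roll":0},
    {"grip":0,"dx":0,"dy":0,"dz":-0.3,"roll":0},
    {"grip":0,"dx":0,"dy":0,"dz":-0.45,"roll":0},
    {"grip":0,"dx":0,"dy":0,"dz":-0.62,"roll":0},
    {"grip":0,"dx":0.0,"dy":0.0,"dz":-0.62,"roll":0},
  ],
)

```text
time: 2.1
ee_pos: [0.4161, 0.0197, 0.0214]
tcp_rot: [-179.8, 0.5, 7.8]
force: [-0.3, 0.2, 0.8]
finger_gap: 0.006
gripper_force: 0.0
```

```bash
cat >> h.py <<'E'
DO=np.array([773.4,-16.9]); DA=7.1
def rot(a): a=np.radians(a); return np.array([[np.cos(a),-np.sin(a)],[np.sin(a),np.cos(a)]])
def report(show=None):
    im,W=look('top')
    if show: save(im,show)
    B=battery(W); c,s,a=rect(B[:,:2])
    o=c+rot(a)@[4,0]
    d=rot(-DA)@(o-DO)
    print('size',s,'angle',a,'origin',o.round(1),'| dock-frame x,y,yaw',d.round(1),round(a-DA,2))
    # contact aims, 84 mm out, and 56 in front-edge check
    for n,y in(('L',84),('R',-84)): print(n,(o+rot(a)@[-83,y]).round(1))
    S=env.sense(); print('t',round(S['time'],2),'tcp',(S['ee_pos']*1000).round(1),'F',S['force'].round(1))
E
python3 -c "
from h import *
report('top1.png')"
```

```text
size [157.2 196.4] angle 9.85 origin [576.5 -40.6] | dock-frame x,y,yaw [-198.3    0.8] 2.75
L [480.4  27.9]
R [ 509.1 -137.6]
t 2.15 tcp [417.7  19.4  23.3] F [-0.7  0.8  0.4]
```

View pics/top1.png

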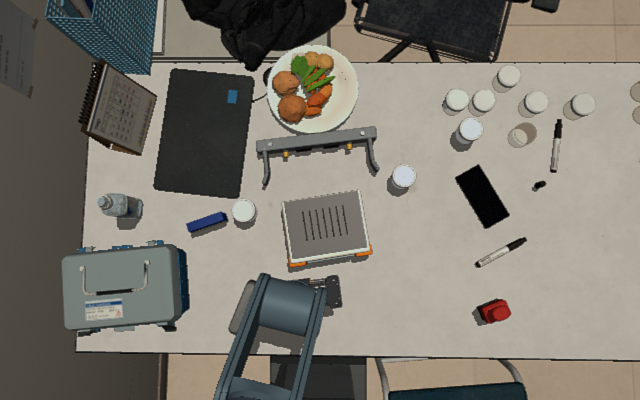

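The battery, with its top spanning (283,190) to (371,268), is fully clear of the wrist at (285,305), so I can measure it while the tool is retracted.

Emit:
play_rows(
  steps=[
    {"grip":0,"dx":0.06,"dy":0.01,"dz":0,"roll":0},
    {"grip":0,"dx":0.12,"dy":0.02,"dz":0,"roll":0},
    {"grip":0,"dx":0.16,"dy":0.03,"dz":0,"roll":0},
    {"grip":0,"dx":0.18,"dy":0.04,"dz":0,"roll":0},
    {"grip":0,"dx":0.2,"dy":0.04,"dz":0,"roll":0},
  ],
)

```text
time: 2.65
ee_pos: [0.4606, 0.0272, 0.0251]
tcp_rot: [180.0, -0.0, 7.9]
force: [-0.8, 0.2, -0.3]
finger_gap: 0.006
gripper_force: 0.0
```

Emit:
play_rows(
  steps=[
    {"grip":0,"dx":0.02,"dy":0.0025,"dz":0,"roll":0},
    {"grip":0,"dx":0.04,"dy":0.005,"dz":0,"roll":0},
    {"grip":0,"dx":0.06,"dy":0.0075,"dz":0,"roll":0},
    {"grip":0,"dx":0.08,"dy":0.01,"dz":0,"roll":0},
    {"grip":0,"dx":0.1,"dy":0.0125,"dz":0,"roll":0},
  ],
)

```text
time: 3.15
ee_pos: [0.4739, 0.0304, 0.0238]
tcp_rot: [-179.8, 0.7, 7.9]
force: [-17.0, 1.5, 11.2]
finger_gap: 0.007
gripper_force: 8.0
```

Emit:
play_rows(
  steps=[
    {"grip":0,"dx":0.02,"dy":0.004,"dz":0,"roll":0},
    {"grip":0,"dx":0.04,"dy":0.008,"dz":0,"roll":0},
    {"grip":0,"dx":0.06,"dy":0.012,"dz":0,"roll":0},
    {"grip":0,"dx":0.08,"dy":0.016,"dz":0,"roll":0},
    {"grip":0,"dx":0.08,"dy":0.016,"dz":0,"roll":0},
  ],
)

```text
time: 3.65
ee_pos: [0.4894, 0.0347, 0.0234]
tcp_rot: [-179.7, 0.7, 7.8]
force: [-14.5, 6.3, 9.4]
finger_gap: 0.002
gripper_force: 7.1
```

```bash
python3 -c "
from h import *
report()"
```

```text
size [156.3 195.3] angle 3.9 origin [589.3 -44.3] | dock-frame x,y,yaw [-186.1   -4.5] -3.2
L [500.8  33.8]
R [ 512.2 -133.8]
t 3.7 tcp [489.4  34.7  23.4] F [-13.3   6.    8.3]
```

Emit:
play_rows(
  steps=[
    {"grip":0,"dx":-0.2,"dy":0,"dz":0,"roll":0},
    {"grip":0,"dx":-0.2,"dy":-0.24,"dz":0,"roll":0},
    {"grip":0,"dx":-0.2,"dy":-0.48,"dz":0,"roll":0},
    {"grip":0,"dx":-0.18,"dy":-0.7,"dz":0,"roll":0},
    {"grip":0,"dx":-0.14,"dy":-0.84,"dz":0,"roll":0},
  ],
)

```text
time: 4.2
ee_pos: [0.4677, -0.1382, 0.0248]
tcp_rot: [180.0, -0.0, 7.7]
force: [0.5, -0.8, -0.3]
finger_gap: 0.007
gripper_force: 0.0
```

Emit:
play_rows(
  steps=[
    {"grip":0,"dx":0.04,"dy":0,"dz":0,"roll":0},
    {"grip":0,"dx":0.09,"dy":0,"dz":0,"roll":0},
    {"grip":0,"dx":0.12,"dy":0,"dz":0,"roll":0},
    {"grip":0,"dx":0.14,"dy":0,"dz":0,"roll":0},
    {"grip":0,"dx":0.16,"dy":0,"dz":0,"roll":0},
  ],
)

```text
time: 4.7
ee_pos: [0.4999, -0.134, 0.0245]
tcp_rot: [-180.0, 0.0, 8.0]
force: [0.2, -0.3, -0.5]
finger_gap: 0.007
gripper_force: 0.0
```

Emit:
play_rows(
  steps=[
    {"grip":0,"dx":0.025,"dy":0,"dz":0,"roll":0},
    {"grip":0,"dx":0.05,"dy":0,"dz":0,"roll":0},
    {"grip":0,"dx":0.075,"dy":0,"dz":0,"roll":0},
    {"grip":0,"dx":0.1,"dy":0,"dz":0,"roll":0},
    {"grip":0,"dx":0.125,"dy":0,"dz":0,"roll":0},
  ],
)

```text
time: 5.2
ee_pos: [0.5213, -0.1358, 0.0245]
tcp_rot: [-180.0, 0.4, 8.0]
force: [-12.9, -6.5, 7.8]
finger_gap: 0.006
gripper_force: 7.0
```

```bash
python3 -c "
from h import *
report()"
```

```text
size [156.9 195. ] angle 9.95 origin [598.2 -35. ] | dock-frame x,y,yaw [-176.1    3.7] 2.85
L [502.   33.4]
R [ 531.  -132.1]
t 5.25 tcp [ 522.6 -135.9   24.5] F [-7.4 -5.7  2.8]
```

Emit:
play_rows(
  steps=[
    {"grip":0,"dx":0.015,"dy":0,"dz":0,"roll":0},
    {"grip":0,"dx":0.03,"dy":0,"dz":0,"roll":0},
    {"grip":0,"dx":0.045,"dy":0,"dz":0,"roll":0},
    {"grip":0,"dx":0.045,"dy":0,"dz":0,"roll":0},
    {"grip":0,"dx":0.045,"dy":0,"dz":0,"roll":0},
  ],
)

```text
time: 5.75
ee_pos: [0.5311, -0.1359, 0.0245]
tcp_rot: [180.0, 0.3, 7.9]
force: [-9.6, -6.7, 5.1]
finger_gap: 0.003
gripper_force: 5.2
```

Emit:
play_rows(
  steps=[
    {"grip":0,"dx":-0.2,"dy":0,"dz":0,"roll":0},
    {"grip":0,"dx":-0.36,"dy":0.16,"dz":0,"roll":0},
    {"grip":0,"dx":-0.36,"dy":0.4,"dz":0,"roll":0},
    {"grip":0,"dx":-0.36,"dy":0.64,"dz":0,"roll":0},
    {"grip":0,"dx":-0.34,"dy":0.84,"dz":0,"roll":0},
  ],
)

```text
time: 6.25
ee_pos: [0.4646, 0.0349, 0.0248]
tcp_rot: [-180.0, 0.0, 7.8]
force: [1.7, -0.5, 0.5]
finger_gap: 0.006
gripper_force: 0.0
```

```bash
python3 -c "
from h import *
report()"
```

```text
size [157.4 197.2] angle 12.19 origin [604.4 -33.8] | dock-frame x,y,yaw [-169.8    4.2] 5.09
L [505.5  30.8]
R [ 541.  -133.4]
t 6.3 tcp [464.8  39.7  24.9] F [-0.7  3.3  0.7]
```

Emit:
play_rows(
  steps=[
    {"grip":0,"dx":0.04,"dy":0,"dz":0,"roll":0},
    {"grip":0,"dx":0.08,"dy":-0.01,"dz":0,"roll":0},
    {"grip":0,"dx":0.11,"dy":-0.02,"dz":0,"roll":0},
    {"grip":0,"dx":0.14,"dy":-0.02,"dz":0,"roll":0},
    {"grip":0,"dx":0.16,"dy":-0.02,"dz":0,"roll":0},
  ],
)

```text
time: 6.8
ee_pos: [0.4952, 0.0274, 0.0242]
tcp_rot: [-180.0, 0.4, 7.8]
force: [-13.7, -3.1, 13.0]
finger_gap: 0.008
gripper_force: 7.4
```

Emit:
play_rows(
  steps=[
    {"grip":0,"dx":0.025,"dy":0.006,"dz":0,"roll":0},
    {"grip":0,"dx":0.05,"dy":0.012,"dz":0,"roll":0},
    {"grip":0,"dx":0.075,"dy":0.018,"dz":0,"roll":0},
    {"grip":0,"dx":0.1,"dy":0.024,"dz":0,"roll":0},
    {"grip":0,"dx":0.125,"dy":0.03,"dz":0,"roll":0},
  ],
)

```text
time: 7.3
ee_pos: [0.5151, 0.0354, 0.0234]
tcp_rot: [-179.7, 0.9, 7.8]
force: [-20.8, 3.6, 15.2]
finger_gap: 0.006
gripper_force: 9.9
```

Emit:
play_rows(
  steps=[
    {"grip":0,"dx":0.02,"dy":0.005,"dz":0,"roll":0},
    {"grip":0,"dx":0.04,"dy":0.01,"dz":0,"roll":0},
    {"grip":0,"dx":0.06,"dy":0.015,"dz":0,"roll":0},
    {"grip":0,"dx":0.06,"dy":0.015,"dz":0,"roll":0},
    {"grip":0,"dx":0.06,"dy":0.015,"dz":0,"roll":0},
  ],
)

```text
time: 7.8
ee_pos: [0.5292, 0.0385, 0.0234]
tcp_rot: [-179.8, 0.6, 7.7]
force: [-13.4, 5.8, 7.2]
finger_gap: 0.007
gripper_force: 6.4
```

```bash
python3 -c "
from h import *
report()"
```

```text
size [156.8 195.2] angle 1.08 origin [627.1 -40.4] | dock-frame x,y,yaw [-148.1   -5.3] -6.02
L [542.5  42. ]
R [ 545.7 -126. ]
t 7.85 tcp [529.2  38.5  23.4] F [-12.3   6.    7.1]
```

Emit:
play_rows(
  steps=[
    {"grip":0,"dx":-0.2,"dy":0,"dz":0,"roll":0},
    {"grip":0,"dx":-0.2,"dy":-0.24,"dz":0,"roll":0},
    {"grip":0,"dx":-0.2,"dy":-0.48,"dz":0,"roll":0},
    {"grip":0,"dx":-0.18,"dy":-0.7,"dz":0,"roll":0},
    {"grip":0,"dx":-0.15,"dy":-0.83,"dz":0,"roll":0},
  ],
)

```text
time: 8.35
ee_pos: [0.5049, -0.1326, 0.0248]
tcp_rot: [179.9, -0.0, 7.6]
force: [0.7, 1.3, 0.4]
finger_gap: 0.006
gripper_force: 0.0
```

Emit:
play_rows(
  steps=[
    {"grip":0,"dx":0.04,"dy":0,"dz":0,"roll":0},
    {"grip":0,"dx":0.08,"dy":0,"dz":0,"roll":0},
    {"grip":0,"dx":0.1,"dy":0,"dz":0,"roll":0},
    {"grip":0,"dx":0.12,"dy":0,"dz":0,"roll":0},
    {"grip":0,"dx":0.14,"dy":0,"dz":0,"roll":0},
  ],
)

```text
time: 8.85
ee_pos: [0.5329, -0.1272, 0.0245]
tcp_rot: [-180.0, 0.0, 7.9]
force: [0.4, 0.0, -0.4]
finger_gap: 0.005
gripper_force: 0.0
```

Emit:
play_rows(
  steps=[
    {"grip":0,"dx":0.025,"dy":0,"dz":0,"roll":0},
    {"grip":0,"dx":0.05,"dy":0,"dz":0,"roll":0},
    {"grip":0,"dx":0.075,"dy":0,"dz":0,"roll":0},
    {"grip":0,"dx":0.1,"dy":0,"dz":0,"roll":0},
    {"grip":0,"dx":0.125,"dy":0,"dz":0,"roll":0},
  ],
)

```text
time: 9.35
ee_pos: [0.5552, -0.1292, 0.0246]
tcp_rot: [180.0, 0.3, 7.9]
force: [-9.9, -6.5, 4.3]
finger_gap: 0.006
gripper_force: 5.4
```

Emit:
play_rows(
  steps=[
    {"grip":0,"dx":0.02,"dy":0,"dz":0,"roll":0},
    {"grip":0,"dx":0.04,"dy":0,"dz":0,"roll":0},
    {"grip":0,"dx":0.06,"dy":0,"dz":0,"roll":0},
    {"grip":0,"dx":0.06,"dy":0,"dz":0,"roll":0},
    {"grip":0,"dx":0.06,"dy":0,"dz":0,"roll":0},
  ],
)

```text
time: 9.85
ee_pos: [0.5674, -0.1292, 0.0245]
tcp_rot: [180.0, 0.3, 7.9]
force: [-8.2, -6.4, 5.1]
finger_gap: 0.01
gripper_force: 4.9
```

```bash
python3 -c "
from h import *
report()"
```

```text
size [157.4 193.5] angle 10.6 origin [642.  -27.5] | dock-frame x,y,yaw [-131.7    5.8] 3.5
L [545.   39.8]
R [ 575.9 -125.3]
t 9.9 tcp [ 567.4 -129.2   24.5] F [-8.8 -6.7  3.9]
```

Emit:
play_rows(
  steps=[
    {"grip":0,"dx":-0.2,"dy":0,"dz":0,"roll":0},
    {"grip":0,"dx":-0.32,"dy":0.18,"dz":0,"roll":0},
    {"grip":0,"dx":-0.32,"dy":0.42,"dz":0,"roll":0},
    {"grip":0,"dx":-0.3,"dy":0.66,"dz":0,"roll":0},
    {"grip":0,"dx":-0.26,"dy":0.84,"dz":0,"roll":0},
  ],
)

```text
time: 10.4
ee_pos: [0.5168, 0.0423, 0.0249]
tcp_rot: [-180.0, 0.0, 7.9]
force: [0.5, -0.5, -0.2]
finger_gap: 0.008
gripper_force: 0.0
```

Emit:
play_rows(
  steps=[
    {"grip":0,"dx":0.02,"dy":0,"dz":0,"roll":0},
    {"grip":0,"dx":0.04,"dy":0,"dz":0,"roll":0},
    {"grip":0,"dx":0.06,"dy":0,"dz":0,"roll":0},
    {"grip":0,"dx":0.08,"dy":0,"dz":0,"roll":0},
    {"grip":0,"dx":0.1,"dy":0.005,"dz":0,"roll":0},
  ],
)

```text
time: 10.9
ee_pos: [0.535, 0.0393, 0.0243]
tcp_rot: [-180.0, 0.4, 7.8]
force: [-12.9, -2.1, 10.2]
finger_gap: 0.007
gripper_force: 6.3
```

Emit:
play_rows(
  steps=[
    {"grip":0,"dx":0.025,"dy":0.006,"dz":0,"roll":0},
    {"grip":0,"dx":0.05,"dy":0.012,"dz":0,"roll":0},
    {"grip":0,"dx":0.075,"dy":0.018,"dz":0,"roll":0},
    {"grip":0,"dx":0.1,"dy":0.024,"dz":0,"roll":0},
    {"grip":0,"dx":0.125,"dy":0.03,"dz":0,"roll":0},
  ],
)

```text
time: 11.4
ee_pos: [0.5554, 0.0472, 0.0238]
tcp_rot: [-179.7, 0.8, 7.7]
force: [-17.8, 4.7, 13.9]
finger_gap: 0.005
gripper_force: 9.3
```

```bash
python3 -c "
from h import *
report()"
```

```text
size [144.6 202.4] angle 0.17 origin [655. -33.] | dock-frame x,y,yaw [-119.5   -1.3] -6.93
L [571.8  50.8]
R [ 572.2 -117.2]
t 11.45 tcp [557.2  47.3  23.7] F [-10.3   5.5   6. ]
```

```bash
sed -i 's/s\[165:275,255:400\]/s[125:275,255:400]/' h.py; python3 -c "
from h import *
report()"
```

```text
size [156.9 193.3] angle 3.77 origin [656.9 -33.5] | dock-frame x,y,yaw [-117.7   -2.1] -3.33
L [568.5  44.8]
R [ 579.6 -122.8]
t 11.5 tcp [557.5  47.3  23.7] F [-12.6   5.2   8.6]
```

Emit:
play_rows(
  steps=[
    {"grip":0,"dx":-0.2,"dy":0,"dz":0,"roll":0},
    {"grip":0,"dx":-0.2,"dy":-0.24,"dz":0,"roll":0},
    {"grip":0,"dx":-0.2,"dy":-0.48,"dz":0,"roll":0},
    {"grip":0,"dx":-0.16,"dy":-0.7,"dz":0,"roll":0},
    {"grip":0,"dx":-0.1,"dy":-0.84,"dz":0,"roll":0},
  ],
)

```text
time: 12.0
ee_pos: [0.5425, -0.1256, 0.0248]
tcp_rot: [180.0, -0.0, 7.6]
force: [0.2, 0.3, 0.6]
finger_gap: 0.009
gripper_force: 0.0
```

Emit:
play_rows(
  steps=[
    {"grip":0,"dx":0.03,"dy":0,"dz":0,"roll":0},
    {"grip":0,"dx":0.06,"dy":0,"dz":0,"roll":0},
    {"grip":0,"dx":0.08,"dy":0,"dz":0,"roll":0},
    {"grip":0,"dx":0.1,"dy":-0.004,"dz":0,"roll":0},
    {"grip":0,"dx":0.12,"dy":-0.01,"dz":0,"roll":0},
  ],
)

```text
time: 12.5
ee_pos: [0.5668, -0.1222, 0.0246]
tcp_rot: [-180.0, 0.0, 7.9]
force: [0.5, -0.3, -0.2]
finger_gap: 0.006
gripper_force: 0.0
```

Emit:
play_rows(
  steps=[
    {"grip":0,"dx":0.02,"dy":-0.006,"dz":0,"roll":0},
    {"grip":0,"dx":0.04,"dy":-0.012,"dz":0,"roll":0},
    {"grip":0,"dx":0.06,"dy":-0.018,"dz":0,"roll":0},
    {"grip":0,"dx":0.08,"dy":-0.024,"dz":0,"roll":0},
    {"grip":0,"dx":0.08,"dy":-0.024,"dz":0,"roll":0},
  ],
)

```text
time: 13.0
ee_pos: [0.5807, -0.128, 0.0245]
tcp_rot: [-180.0, 0.3, 7.9]
force: [-6.8, -1.8, 4.3]
finger_gap: 0.004
gripper_force: 3.7
```

```bash
python3 -c "
from h import *
report()"
```

```text
size [157.2 194.9] angle 7.91 origin [660.6 -30. ] | dock-frame x,y,yaw [-113.6    0.9] 0.81
L [566.8  41.7]
R [ 589.9 -124.7]
t 13.05 tcp [ 580.7 -128.    24.5] F [-6.9 -1.7  3.7]
```

Emit:
play_rows(
  steps=[
    {"grip":0,"dx":0.02,"dy":-0.003,"dz":0,"roll":0},
    {"grip":0,"dx":0.04,"dy":-0.006,"dz":0,"roll":0},
    {"grip":0,"dx":0.06,"dy":-0.009,"dz":0,"roll":0},
    {"grip":0,"dx":0.08,"dy":-0.012,"dz":0,"roll":0},
    {"grip":0,"dx":0.08,"dy":-0.012,"dz":0,"roll":0},
  ],
)

```text
time: 13.55
ee_pos: [0.5961, -0.1311, 0.0245]
tcp_rot: [-180.0, 0.3, 7.9]
force: [-9.7, -4.6, 4.9]
finger_gap: 0.004
gripper_force: 5.0
```

Emit:
play_rows(
  steps=[
    {"grip":0,"dx":-0.2,"dy":0,"dz":0,"roll":0},
    {"grip":0,"dx":-0.32,"dy":0.18,"dz":0,"roll":0},
    {"grip":0,"dx":-0.34,"dy":0.42,"dz":0,"roll":0},
    {"grip":0,"dx":-0.34,"dy":0.66,"dz":0,"roll":0},
    {"grip":0,"dx":-0.3,"dy":0.87,"dz":0,"roll":0},
  ],
)

```text
time: 14.05
ee_pos: [0.5375, 0.0456, 0.0248]
tcp_rot: [-180.0, 0.1, 7.8]
force: [0.4, -0.4, -0.3]
finger_gap: 0.005
gripper_force: 0.0
```

```bash
python3 -c "
from h import *
report()"
```

```text
size [157.5 194.9] angle 13.09 origin [668.4 -30.8] | dock-frame x,y,yaw [-105.9   -0.8] 5.99
L [568.5  32.2]
R [ 606.6 -131.4]
t 14.1 tcp [538.9  51.2  25.1] F [0.9 4.4 0.5]
```

Emit:
play_rows(
  steps=[
    {"grip":0,"dx":0.0,"dy":-0.03,"dz":0,"roll":0},
    {"grip":0,"dx":0.03,"dy":-0.055,"dz":0,"roll":0},
    {"grip":0,"dx":0.06,"dy":-0.055,"dz":0,"roll":0},
    {"grip":0,"dx":0.08,"dy":-0.055,"dz":0,"roll":0},
    {"grip":0,"dx":0.1,"dy":-0.055,"dz":0,"roll":0},
  ],
)

```text
time: 14.6
ee_pos: [0.5587, 0.0313, 0.0245]
tcp_rot: [-180.0, 0.1, 7.7]
force: [-11.7, -3.5, 8.5]
finger_gap: 0.009
gripper_force: 5.9
```

Emit:
play_rows(
  steps=[
    {"grip":0,"dx":0.02,"dy":0.008,"dz":0,"roll":0},
    {"grip":0,"dx":0.04,"dy":0.016,"dz":0,"roll":0},
    {"grip":0,"dx":0.06,"dy":0.024,"dz":0,"roll":0},
    {"grip":0,"dx":0.08,"dy":0.032,"dz":0,"roll":0},
    {"grip":0,"dx":0.1,"dy":0.04,"dz":0,"roll":0},
  ],
)

```text
time: 15.1
ee_pos: [0.5725, 0.0409, 0.0241]
tcp_rot: [-179.8, 0.7, 7.8]
force: [-19.8, 0.7, 16.9]
finger_gap: 0.003
gripper_force: 10.0
```

```bash
python3 -c "
from h import *
report()"
```

```text
size [157.6 194.1] angle 7.24 origin [675.1 -30.7] | dock-frame x,y,yaw [-99.3  -1.5] 0.14
L [582.1  42.2]
R [ 603.3 -124.5]
t 15.15 tcp [573.3  41.1  24.1] F [-16.5   1.8  12.7]
```

Emit:
play_rows(
  steps=[
    {"grip":0,"dx":0.02,"dy":0.006,"dz":0,"roll":0},
    {"grip":0,"dx":0.04,"dy":0.012,"dz":0,"roll":0},
    {"grip":0,"dx":0.06,"dy":0.018,"dz":0,"roll":0},
    {"grip":0,"dx":0.07,"dy":0.02,"dz":0,"roll":0},
    {"grip":0,"dx":0.07,"dy":0.02,"dz":0,"roll":0},
  ],
)

```text
time: 15.65
ee_pos: [0.5856, 0.0456, 0.0239]
tcp_rot: [-179.8, 0.8, 7.8]
force: [-19.6, 3.1, 14.4]
finger_gap: 0.008
gripper_force: 9.8
```

Emit:
play_rows(
  steps=[
    {"grip":0,"dx":-0.2,"dy":0,"dz":0,"roll":0},
    {"grip":0,"dx":-0.2,"dy":-0.24,"dz":0,"roll":0},
    {"grip":0,"dx":-0.2,"dy":-0.48,"dz":0,"roll":0},
    {"grip":0,"dx":-0.16,"dy":-0.7,"dz":0,"roll":0},
    {"grip":0,"dx":-0.1,"dy":-0.82,"dz":0,"roll":0},
  ],
)

```text
time: 16.15
ee_pos: [0.5727, -0.1235, 0.0249]
tcp_rot: [180.0, -0.0, 7.7]
force: [0.3, 0.7, -0.1]
finger_gap: 0.004
gripper_force: 0.0
```

```bash
python3 -c "
from h import *
report()"
```

```text
size [157.7 194.6] angle 3.34 origin [683.7 -29.4] | dock-frame x,y,yaw [-90.6  -1.3] -3.76
L [595.9  49.7]
R [ 605.7 -118.1]
t 16.2 tcp [ 575.6 -126.8   25.2] F [ 2.9 -3.1  0.5]
```

Emit:
play_rows(
  steps=[
    {"grip":0,"dx":0.03,"dy":0,"dz":0,"roll":0},
    {"grip":0,"dx":0.06,"dy":0,"dz":0,"roll":0},
    {"grip":0,"dx":0.08,"dy":0,"dz":0,"roll":0},
    {"grip":0,"dx":0.1,"dy":0,"dz":0,"roll":0},
    {"grip":0,"dx":0.12,"dy":-0.004,"dz":0,"roll":0},
  ],
)

```text
time: 16.7
ee_pos: [0.5958, -0.119, 0.0245]
tcp_rot: [-179.9, 0.2, 7.9]
force: [-9.7, 0.8, 7.1]
finger_gap: 0.008
gripper_force: 4.8
```

Emit:
play_rows(
  steps=[
    {"grip":0,"dx":0.02,"dy":-0.004,"dz":0,"roll":0},
    {"grip":0,"dx":0.04,"dy":-0.008,"dz":0,"roll":0},
    {"grip":0,"dx":0.06,"dy":-0.012,"dz":0,"roll":0},
    {"grip":0,"dx":0.08,"dy":-0.016,"dz":0,"roll":0},
    {"grip":0,"dx":0.1,"dy":-0.02,"dz":0,"roll":0},
  ],
)

```text
time: 17.2
ee_pos: [0.6117, -0.1244, 0.0245]
tcp_rot: [-179.9, 0.6, 8.0]
force: [-19.9, -5.5, 13.1]
finger_gap: 0.007
gripper_force: 10.0
```

```bash
python3 -c "
from h import *
report()"
```

```text
size [158.3 194.3] angle 8.76 origin [690.  -27.6] | dock-frame x,y,yaw [-84.1  -0.3] 1.66
L [595.1  42.8]
R [ 620.7 -123.3]
t 17.25 tcp [ 612.3 -124.6   24.5] F [-16.3  -4.6  10.9]
```

Emit:
play_rows(
  steps=[
    {"grip":0,"dx":-0.2,"dy":0,"dz":0,"roll":0},
    {"grip":0,"dx":-0.32,"dy":0.18,"dz":0,"roll":0},
    {"grip":0,"dx":-0.34,"dy":0.42,"dz":0,"roll":0},
    {"grip":0,"dx":-0.32,"dy":0.66,"dz":0,"roll":0},
    {"grip":0,"dx":-0.24,"dy":0.83,"dz":0,"roll":0},
  ],
)

```text
time: 17.75
ee_pos: [0.5668, 0.0447, 0.0248]
tcp_rot: [-180.0, 0.1, 7.9]
force: [1.3, -1.0, -0.1]
finger_gap: 0.006
gripper_force: 0.0
```

Emit:
play_rows(
  steps=[
    {"grip":0,"dx":0.02,"dy":0,"dz":0,"roll":0},
    {"grip":0,"dx":0.04,"dy":0,"dz":0,"roll":0},
    {"grip":0,"dx":0.06,"dy":0,"dz":0,"roll":0},
    {"grip":0,"dx":0.08,"dy":0.0,"dz":0,"roll":0},
    {"grip":0,"dx":0.1,"dy":0.006,"dz":0,"roll":0},
  ],
)

```text
time: 18.25
ee_pos: [0.5865, 0.0413, 0.0244]
tcp_rot: [-180.0, 0.3, 7.8]
force: [-12.8, -2.6, 9.7]
finger_gap: 0.002
gripper_force: 6.3
```

Emit:
play_rows(
  steps=[
    {"grip":0,"dx":0.02,"dy":0.007,"dz":0,"roll":0},
    {"grip":0,"dx":0.04,"dy":0.014,"dz":0,"roll":0},
    {"grip":0,"dx":0.05,"dy":0.018,"dz":0,"roll":0},
    {"grip":0,"dx":0.06,"dy":0.022,"dz":0,"roll":0},
    {"grip":0,"dx":0.07,"dy":0.025,"dz":0,"roll":0},
  ],
)

```text
time: 18.75
ee_pos: [0.5931, 0.0469, 0.0243]
tcp_rot: [-179.8, 1.1, 7.8]
force: [-30.0, -1.9, 24.0]
finger_gap: 0.008
gripper_force: 15.2
```

```bash
python3 -c "
from h import *
report()"
```

```text
size [157.1 195. ] angle 5.58 origin [694.3 -30.2] | dock-frame x,y,yaw [-80.2  -3.4] -1.52
L [603.5  45.3]
R [ 619.8 -121.9]
t 18.8 tcp [593.4  47.1  24.3] F [-27.1  -1.6  22.1]
```

Emit:
play_rows(
  steps=[
    {"grip":0,"dx":-0.2,"dy":0,"dz":0,"roll":0},
    {"grip":0,"dx":-0.2,"dy":-0.24,"dz":0,"roll":0},
    {"grip":0,"dx":-0.2,"dy":-0.48,"dz":0,"roll":0},
    {"grip":0,"dx":-0.14,"dy":-0.7,"dz":0,"roll":0},
    {"grip":0,"dx":-0.04,"dy":-0.83,"dz":0,"roll":0},
  ],
)

```text
time: 19.3
ee_pos: [0.5941, -0.1225, 0.0249]
tcp_rot: [180.0, 0.0, 7.6]
force: [0.1, -0.1, -0.1]
finger_gap: 0.002
gripper_force: 0.0
```

Emit:
play_rows(
  steps=[
    {"grip":0,"dx":0.02,"dy":0,"dz":0,"roll":0},
    {"grip":0,"dx":0.04,"dy":0,"dz":0,"roll":0},
    {"grip":0,"dx":0.06,"dy":0,"dz":0,"roll":0},
    {"grip":0,"dx":0.075,"dy":0,"dz":0,"roll":0},
    {"grip":0,"dx":0.09,"dy":0,"dz":0,"roll":0},
  ],
)

```text
time: 19.8
ee_pos: [0.6098, -0.117, 0.0244]
tcp_rot: [-179.9, 0.4, 7.9]
force: [-14.8, -2.8, 9.8]
finger_gap: 0.008
gripper_force: 7.4
```

Emit:
play_rows(
  steps=[
    {"grip":0,"dx":0.01,"dy":0,"dz":0,"roll":0},
    {"grip":0,"dx":0.02,"dy":0,"dz":0,"roll":0},
    {"grip":0,"dx":0.03,"dy":0,"dz":0,"roll":0},
    {"grip":0,"dx":0.04,"dy":0,"dz":0,"roll":0},
    {"grip":0,"dx":0.04,"dy":0,"dz":0,"roll":0},
  ],
)

```text
time: 20.3
ee_pos: [0.6155, -0.1188, 0.0245]
tcp_rot: [180.0, 0.6, 7.9]
force: [-16.8, -8.1, 9.2]
finger_gap: 0.007
gripper_force: 8.9
```

```bash
python3 -c "
from h import *
report()"
```

```text
size [156.5 194.2] angle 7.57 origin [697.  -26.6] | dock-frame x,y,yaw [-77.   -0.2] 0.47
L [603.6  45.8]
R [ 625.8 -120.8]
t 20.35 tcp [ 615.5 -118.8   24.5] F [-17.   -7.9   9.1]
```

Emit:
play_rows(
  steps=[
    {"grip":0,"dx":-0.2,"dy":0,"dz":0,"roll":0},
    {"grip":0,"dx":-0.32,"dy":0.18,"dz":0,"roll":0},
    {"grip":0,"dx":-0.32,"dy":0.42,"dz":0,"roll":0},
    {"grip":0,"dx":-0.28,"dy":0.66,"dz":0,"roll":0},
    {"grip":0,"dx":-0.18,"dy":0.82,"dz":0,"roll":0},
  ],
)

```text
time: 20.85
ee_pos: [0.5825, 0.0496, 0.0249]
tcp_rot: [-179.9, 0.1, 8.0]
force: [1.0, -0.3, 1.1]
finger_gap: 0.002
gripper_force: 0.0
```

Emit:
play_rows(
  steps=[
    {"grip":0,"dx":0.02,"dy":0,"dz":0,"roll":0},
    {"grip":0,"dx":0.04,"dy":0,"dz":0,"roll":0},
    {"grip":0,"dx":0.05,"dy":0,"dz":0,"roll":0},
    {"grip":0,"dx":0.06,"dy":0.0,"dz":0,"roll":0},
    {"grip":0,"dx":0.07,"dy":0.004,"dz":0,"roll":0},
  ],
)

```text
time: 21.35
ee_pos: [0.5936, 0.0456, 0.0241]
tcp_rot: [-179.9, 0.6, 7.8]
force: [-17.9, -3.6, 14.4]
finger_gap: 0.003
gripper_force: 9.2
```

Emit:
play_rows(
  steps=[
    {"grip":0,"dx":0.006,"dy":0.002,"dz":0,"roll":0},
    {"grip":0,"dx":0.012,"dy":0.004,"dz":0,"roll":0},
    {"grip":0,"dx":0.018,"dy":0.006,"dz":0,"roll":0},
    {"grip":0,"dx":0.024,"dy":0.008,"dz":0,"roll":0},
    {"grip":0,"dx":0.024,"dy":0.008,"dz":0,"roll":0},
  ],
)

```text
time: 21.85
ee_pos: [0.5946, 0.0467, 0.0241]
tcp_rot: [-179.9, 1.0, 7.8]
force: [-24.8, -2.8, 19.4]
finger_gap: 0.008
gripper_force: 12.5
```

```bash
python3 -c "
from h import *
report()"
```

```text
size [157.4 194.8] angle 7.21 origin [697.5 -29.6] | dock-frame x,y,yaw [-76.9  -3.2] 0.11
L [604.6  43.3]
R [ 625.7 -123.4]
t 21.9 tcp [594.6  46.7  24.1] F [-23.5  -3.4  17.8]
```

Emit:
play_rows(
  steps=[
    {"grip":0,"dx":0.006,"dy":0.001,"dz":0,"roll":0},
    {"grip":0,"dx":0.012,"dy":0.002,"dz":0,"roll":0},
    {"grip":0,"dx":0.018,"dy":0.003,"dz":0,"roll":0},
    {"grip":0,"dx":0.02,"dy":0.003,"dz":0,"roll":0},
    {"grip":0,"dx":0.02,"dy":0.003,"dz":0,"roll":0},
  ],
)

```text
time: 22.4
ee_pos: [0.5957, 0.0476, 0.0241]
tcp_rot: [-179.8, 1.3, 7.8]
force: [-32.7, -1.7, 26.5]
finger_gap: 0.002
gripper_force: 16.7
```

```bash
python3 -c "
from h import *
report()"
```

```text
size [156.1 194.9] angle 6.34 origin [699.  -29.3] | dock-frame x,y,yaw [-75.4  -3.1] -0.76
L [607.2  45.1]
R [ 625.8 -121.9]
t 22.45 tcp [595.7  47.6  24.1] F [-32.3  -1.6  25.6]
```

Emit:
play_rows(
  steps=[
    {"grip":0,"dx":-0.2,"dy":0,"dz":0,"roll":0},
    {"grip":0,"dx":-0.22,"dy":-0.24,"dz":0,"roll":0},
    {"grip":0,"dx":-0.22,"dy":-0.48,"dz":0,"roll":0},
    {"grip":0,"dx":-0.14,"dy":-0.7,"dz":0,"roll":0},
    {"grip":0,"dx":-0.05,"dy":-0.82,"dz":0,"roll":0},
  ],
)

```text
time: 22.95
ee_pos: [0.597, -0.1203, 0.025]
tcp_rot: [179.9, -0.0, 7.6]
force: [0.1, 1.0, -0.6]
finger_gap: 0.003
gripper_force: 0.0
```

```bash
python3 -c "
from h import *
report('top2.png');report()
im=cv2.imread('pics/top2.png')[110:280,240:400]; cv2.imwrite('pics/top2c.png',cv2.resize(im,None,fx=4,fy=3.5))"
```

```text
size [156.5 194.7] angle 6.86 origin [698.2 -26.3] | dock-frame x,y,yaw [-75.8  -0.1] -0.24
L [605.7  47.2]
R [ 625.8 -119.6]
t 23.0 tcp [ 600.9 -123.8   25.4] F [ 3.3 -3.5  0.9]
size [157.7 193.4] angle 6.56 origin [697.9 -26.6] | dock-frame x,y,yaw [-76.2  -0.3] -0.54
L [605.8  47.3]
R [ 625.  -119.6]
t 23.05 tcp [ 599.5 -121.1   25.1] F [-0.4  0.6  0.1]
```

View pics/top2c.png

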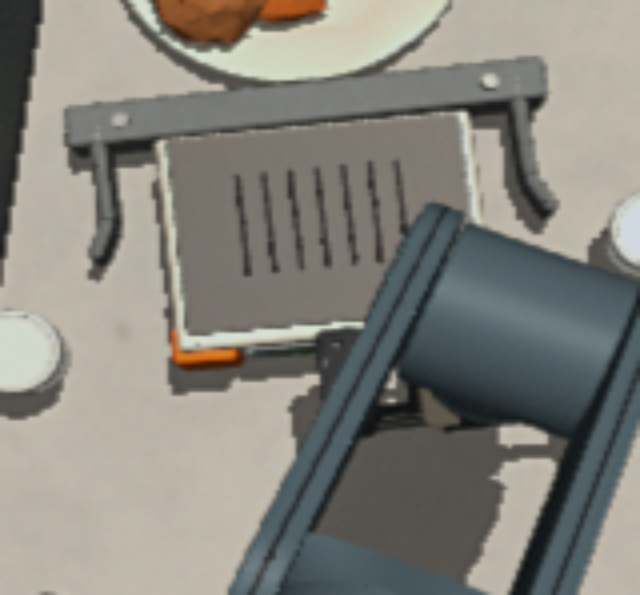

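The battery's back is nearly on the dock bar, around (170-470,130). The forearm covers its right front corner, near (440,330) in the crop, so I'll push the right pad to the stop and then back away to measure.

Emit:
play_rows(
  steps=[
    {"grip":0,"dx":0.02,"dy":0,"dz":0,"roll":0},
    {"grip":0,"dx":0.04,"dy":0,"dz":0,"roll":0},
    {"grip":0,"dx":0.06,"dy":0,"dz":0,"roll":0},
    {"grip":0,"dx":0.07,"dy":0,"dz":0,"roll":0},
    {"grip":0,"dx":0.08,"dy":0,"dz":0,"roll":0},
  ],
)

```text
time: 23.55
ee_pos: [0.6137, -0.1143, 0.0247]
tcp_rot: [-180.0, 0.0, 7.9]
force: [0.5, 0.0, 0.7]
finger_gap: 0.004
gripper_force: 0.0
```

Emit:
play_rows(
  steps=[
    {"grip":0,"dx":0.008,"dy":0,"dz":0,"roll":0},
    {"grip":0,"dx":0.016,"dy":0,"dz":0,"roll":0},
    {"grip":0,"dx":0.024,"dy":0,"dz":0,"roll":0},
    {"grip":0,"dx":0.03,"dy":0,"dz":0,"roll":0},
    {"grip":0,"dx":0.03,"dy":0,"dz":0,"roll":0},
  ],
)

```text
time: 24.05
ee_pos: [0.6152, -0.1148, 0.0247]
tcp_rot: [-179.9, 0.5, 7.9]
force: [-14.8, -0.1, 11.4]
finger_gap: 0.006
gripper_force: 7.3
```

Emit:
play_rows(
  steps=[
    {"grip":0,"dx":0.008,"dy":0,"dz":0,"roll":0},
    {"grip":0,"dx":0.016,"dy":0,"dz":0,"roll":0},
    {"grip":0,"dx":0.022,"dy":0,"dz":0,"roll":0},
    {"grip":0,"dx":0.022,"dy":0,"dz":0,"roll":0},
    {"grip":0,"dx":0.022,"dy":0,"dz":0,"roll":0},
  ],
)

```text
time: 24.55
ee_pos: [0.6168, -0.1157, 0.0247]
tcp_rot: [-179.9, 0.8, 7.9]
force: [-23.6, -4.2, 16.6]
finger_gap: 0.005
gripper_force: 12.0
```

Now I'll back off and measure clear of the arm.

Emit:
play_rows(
  steps=[
    {"grip":0,"dx":-0.2,"dy":0,"dz":0,"roll":0},
    {"grip":0,"dx":-0.4,"dy":0.0,"dz":0,"roll":0},
    {"grip":0,"dx":-0.6,"dy":0.1,"dz":0,"roll":0},
    {"grip":0,"dx":-0.8,"dy":0.3,"dz":0,"roll":0},
    {"grip":0,"dx":-0.9,"dy":0.4,"dz":0,"roll":0},
  ],
)

```text
time: 25.05
ee_pos: [0.4409, -0.0337, 0.0245]
tcp_rot: [-179.9, 0.1, 7.8]
force: [0.8, 0.4, 1.1]
finger_gap: 0.004
gripper_force: 0.0
```

```bash
python3 -c "
from h import *
report('top3.png');report();report()
im,W=look('side'); save(im,'side3.png')
im=cv2.imread('pics/top3.png')[110:280,240:400]; a=cv2.resize(im,(400,425),interpolation=cv2.INTER_CUBIC)
b=cv2.resize(cv2.imread('pics/side3.png')[150:260,240:420],(400,425),interpolation=cv2.INTER_CUBIC)
cv2.imwrite('pics/c3.png',np.hstack([a,b]))
# dock re-measure
im,W=look('top')
s=np.zeros((400,640),bool); s[120:195,250:385]=1
m=s&(W[...,2]>.036)&(W[...,2]<.054)
n,l,st,_=cv2.connectedComponentsWithStats(m.astype(np.uint8)); k=1+np.argmax(st[1:,4]); print(rect(W[l==k][:,:2]))
for nme,(u,v) in dict(a=(243,209),b=(403,176)).items():
    c=np.zeros((400,640),bool); c[v-18:v+18,u-18:u+18]=1
    c&=(W[...,2]>.055)&(W[...,2]<.08); print(nme,rect(W[c][:,:2]))
"
```

```text
size [157.8 197. ] angle 7.64 origin [698.7 -27.1] | dock-frame x,y,yaw [-75.4  -0.9] 0.54
L [605.2  45.2]
R [ 627.6 -121.4]
t 25.1 tcp [436.  -30.   23.8] F [-5.4  3.9 -0.8]
size [157.8 196.1] angle 7.19 origin [699.3 -28.7] | dock-frame x,y,yaw [-75.   -2.5] 0.09
L [606.4  44.3]
R [ 627.4 -122.4]
t 25.15 tcp [439.1 -31.9  24.2] F [-0.7 -0.4  0.3]
size [158.  197.8] angle 7.64 origin [698.5 -27.2] | dock-frame x,y,yaw [-75.6  -0.9] 0.54
L [605.   45.1]
R [ 627.4 -121.5]
t 25.2 tcp [442.4 -33.8  24.9] F [0.5 0.1 0.8]
(array([753.8, -19.7]), array([112.1, 299.9]), 7.41)
a (array([612.5, 158. ]), array([55.5, 56. ]), 0.53)
b (array([ 700.2, -227.5]), array([56.4, 55.8]), -0.3)
```

View pics/c3.png

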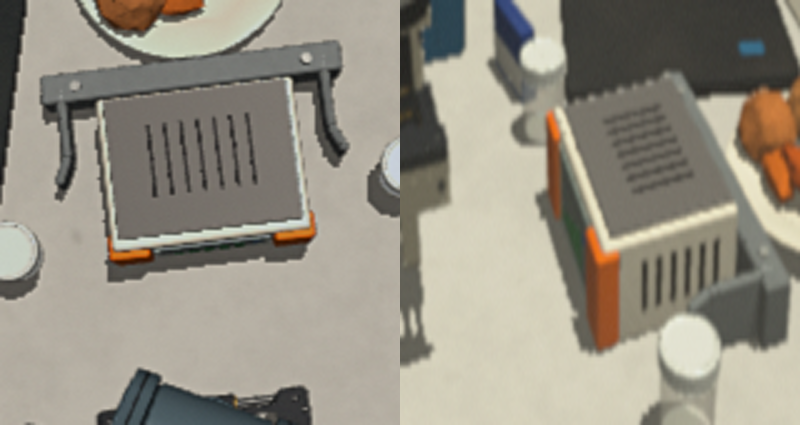

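```bash
cat > m.py <<'E'
from h import *
b=[];d=[]
for i in range(12):
    im,W=look('top'); B=battery(W); b.append(np.r_[[*rect(B[:,:2])[0],rect(B[:,:2])[2],*rect(B[:,:2])[1]]])
    s=np.zeros((400,640),bool); s[120:195,250:385]=1
    m=s&(W[...,2]>.036)&(W[...,2]<.054)
    n,l,st,_=cv2.connectedComponentsWithStats(m.astype(np.uint8)); k=1+np.argmax(st[1:,4]); r=rect(W[l==k][:,:2]); d.append(np.r_[r[0],r[2],r[1]])
b,d=np.array(b),np.array(d); print(b.mean(0),b.std(0)); print(d.mean(0),d.std(0))
b=b.mean(0);d=d.mean(0)
# front corners: dock front (x=-75) from rect front; battery front pads
O=d[:2]+rot(d[2])@[75-d[3]/2,0]; o=b[:2]+rot(b[2])@[b[3]/2-75,0]; o2=b[:2]+rot(b[2])@[83-b[3]/2,0]
print('pose by back edge',rot(-d[2])@(o-O),'by front',rot(-d[2])@(o2-O),'yaw',b[2]-d[2])
E
python3 m.py
```

```text
[694.975      -28.475        7.44583333 157.73333333 197.73333333] [0.21650635 0.3344772  0.32579284 0.44783429 0.63420992]
[754.03333333 -19.35         7.27083333 112.04166667 299.55833333] [0.33993463 0.33788558 0.19375493 0.43676526 0.30675271]
pose by back edge [-74.85082006  -1.56541298] by front [-74.58415464  -1.5645985 ] yaw 0.17499999999999893
```

Emit:
play_rows(
  steps=[
    {"grip":0,"dx":0.1,"dy":0.1,"dz":0,"roll":0},
    {"grip":0,"dx":0.25,"dy":0.22,"dz":0,"roll":0},
    {"grip":0,"dx":0.4,"dy":0.34,"dz":0,"roll":0},
    {"grip":0,"dx":0.55,"dy":0.4,"dz":0,"roll":0},
    {"grip":0,"dx":0.67,"dy":0.4,"dz":0,"roll":0},
  ],
)

```text
time: 26.4
ee_pos: [0.5794, 0.0468, 0.0246]
tcp_rot: [-180.0, -0.0, 8.0]
force: [-0.4, -0.1, 0.6]
finger_gap: 0.004
gripper_force: 0.0
```

Emit:
play_rows(
  steps=[
    {"grip":0,"dx":0.02,"dy":0,"dz":0,"roll":0},
    {"grip":0,"dx":0.05,"dy":0,"dz":0,"roll":0},
    {"grip":0,"dx":0.07,"dy":0,"dz":0,"roll":0},
    {"grip":0,"dx":0.08,"dy":0,"dz":0,"roll":0},
    {"grip":0,"dx":0.09,"dy":0,"dz":0,"roll":0},
  ],
)

```text
time: 26.9
ee_pos: [0.5954, 0.0445, 0.0247]
tcp_rot: [-180.0, 0.0, 7.8]
force: [0.2, -0.5, -0.3]
finger_gap: 0.005
gripper_force: 0.0
```

Emit:
play_rows(
  steps=[
    {"grip":0,"dx":0.01,"dy":0.001,"dz":0,"roll":0},
    {"grip":0,"dx":0.02,"dy":0.003,"dz":0,"roll":0},
    {"grip":0,"dx":0.03,"dy":0.005,"dz":0,"roll":0},
    {"grip":0,"dx":0.04,"dy":0.007,"dz":0,"roll":0},
    {"grip":0,"dx":0.05,"dy":0.01,"dz":0,"roll":0},
  ],
)

```text
time: 27.4
ee_pos: [0.5958, 0.045, 0.0247]
tcp_rot: [180.0, 1.2, 7.9]
force: [-35.6, -11.4, 28.5]
finger_gap: 0.007
gripper_force: 18.3
```

Emit:
play_rows(
  steps=[
    {"grip":0,"dx":-0.2,"dy":0,"dz":0,"roll":0},
    {"grip":0,"dx":-0.24,"dy":-0.24,"dz":0,"roll":0},
    {"grip":0,"dx":-0.24,"dy":-0.48,"dz":0,"roll":0},
    {"grip":0,"dx":-0.14,"dy":-0.7,"dz":0,"roll":0},
    {"grip":0,"dx":-0.02,"dy":-0.84,"dz":0,"roll":0},
  ],
)

```text
time: 27.9
ee_pos: [0.6017, -0.1243, 0.0252]
tcp_rot: [180.0, -0.0, 7.7]
force: [0.2, 0.3, -0.0]
finger_gap: 0.009
gripper_force: 0.0
```

Emit:
play_rows(
  steps=[
    {"grip":0,"dx":0.02,"dy":0,"dz":0,"roll":0},
    {"grip":0,"dx":0.035,"dy":0,"dz":0,"roll":0},
    {"grip":0,"dx":0.045,"dy":0,"dz":0,"roll":0},
    {"grip":0,"dx":0.055,"dy":0,"dz":0,"roll":0},
    {"grip":0,"dx":0.065,"dy":0,"dz":0,"roll":0},
  ],
)

```text
time: 28.4
ee_pos: [0.6146, -0.1199, 0.0247]
tcp_rot: [-180.0, 0.0, 7.9]
force: [0.0, 0.2, 0.3]
finger_gap: 0.006
gripper_force: 0.0
```

Emit:
play_rows(
  steps=[
    {"grip":0,"dx":0.008,"dy":0.004,"dz":0,"roll":0},
    {"grip":0,"dx":0.016,"dy":0.008,"dz":0,"roll":0},
    {"grip":0,"dx":0.024,"dy":0.012,"dz":0,"roll":0},
    {"grip":0,"dx":0.03,"dy":0.015,"dz":0,"roll":0},
    {"grip":0,"dx":0.03,"dy":0.015,"dz":0,"roll":0},
  ],
)

```text
time: 28.9
ee_pos: [0.6173, -0.1193, 0.0248]
tcp_rot: [180.0, 0.4, 7.9]
force: [-12.5, -5.7, 8.7]
finger_gap: 0.002
gripper_force: 6.8
```

Emit:
play_rows(
  steps=[
    {"grip":0,"dx":0.008,"dy":0.004,"dz":0,"roll":0},
    {"grip":0,"dx":0.016,"dy":0.008,"dz":0,"roll":0},
    {"grip":0,"dx":0.024,"dy":0.01,"dz":0,"roll":0},
    {"grip":0,"dx":0.03,"dy":0.01,"dz":0,"roll":0},
    {"grip":0,"dx":0.03,"dy":0.01,"dz":0,"roll":0},
  ],
)

```text
time: 29.4
ee_pos: [0.617, -0.1193, 0.0248]
tcp_rot: [180.0, 1.1, 7.9]
force: [-32.9, -13.6, 21.8]
finger_gap: 0.006
gripper_force: 17.6
```

The right side is firmly on its stop too: the force rose by 20 N with no travel. I'll retreat and check.

Emit:
play_rows(
  steps=[
    {"grip":0,"dx":-0.2,"dy":0,"dz":0,"roll":0},
    {"grip":0,"dx":-0.4,"dy":0.0,"dz":0,"roll":0},
    {"grip":0,"dx":-0.6,"dy":0.1,"dz":0,"roll":0},
    {"grip":0,"dx":-0.8,"dy":0.3,"dz":0,"roll":0},
    {"grip":0,"dx":-0.9,"dy":0.4,"dz":0,"roll":0},
  ],
)

```text
time: 29.9
ee_pos: [0.4439, -0.0346, 0.0245]
tcp_rot: [-179.9, 0.1, 7.8]
force: [-0.0, -0.2, 0.3]
finger_gap: 0.007
gripper_force: 0.0
```

```bash
python3 m.py
```

```text
[694.80833333 -28.15         7.35083333 157.68333333 197.14166667] [0.22530843 0.5469613  0.2576968  0.42979323 0.75327987]
[754.         -19.31666667   7.31666667 111.95       299.625     ] [0.26770631 0.25766041 0.16362219 0.54848276 0.28321076]
pose by back edge [-75.01798161  -1.22087228] by front [-74.701315    -1.22068344] yaw 0.0341666666666649
```

Home to within about 0.3 mm in depth, 1.2 mm off centre and 0.03° off square. Both sides are seated on the stops and the arm is clear.

```bash
python3 -c "
from cell import env
print(env.job_done())"
```

```text
the job is handed in; nothing more can be done
None
```

The battery is fully home in the dock and the job is handed in (no verdict came back): it measures about 0.3 mm off in depth, 1.2 mm off centre and under 0.1° off square; both sides are firm against the stops, which puts the plungers (hidden from both cameras) fully in, and the cups had not moved when last measured, just before the final seating pushes.

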